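# Seat the sample carousel on the analyser's keyed drive hub and hold it home

### The job

Lift the sample carousel off its loading stand by its grip and put its keyed shaft into the drive hub of the analyser: turn it until the key slips into the keyway, then push on down against the hub's spring until the carousel is fully home. Finish while still holding the grip and keeping the carousel pressed fully home and still, so that I can close the clamp; do not let go. Keep the carousel upright and leave the other things on the bench where they are.

Things in the scene. Friction and masses are not known exactly. Their poses are not given: they have to be found in the camera images.
- carousel: sample carousel: white disc 150 in diameter with 20 cup holes, loose, 0.3 to 0.5 kg. Origin on its axis at its flat underside, which seats on the hub; z up along the axis. Top plate's upper face 32 above the origin (screw heads to 35, a boss 52 across to 36). A flat tab on the top plate's rim, 10 wide, reaching 88 from the axis, points to +x, straight above the key (mm)
- grip (a point): middle of the carousel's upright grey grip blade, on the axis, 58 above the carousel's origin; same axes as the carousel. The blade is 16 thick along y, 46 long along x, and reaches from 24 below to 24 above this point; take it across its thickness (mm)
- shaft_tip (a point): lower end of the carousel's steel shaft, on the axis, 30 below the carousel's origin; same axes. The shaft is 20 in diameter; its last 8 taper to 10 at this tip. Its last 14 carry no key: a plain pilot (mm)
- key (a point): lower end of the steel key on the shaft's +x side, 13 from the axis and 16 below the carousel's origin; same axes as the carousel. The key is 6 wide along y, stands out to 16 from the axis and reaches up to the carousel's underside (mm)
- stand: loading stand under the carousel at the start: grey round base 156 across with a hollow column, 90 across and 45 high, on which the carousel's underside rests, the shaft hanging free in the column's bore of about 40. Fixed to the bench. Origin at the centre of its underside, z up (mm)
- analyser: white analyser fixed to the bench; origin on the hub's axis at bench height, z up. Deck 110 high, x -140 to 170, y -120 to 270. On it, heights from the bench: screen and console at y 128 to 265 (180 high), parked sampler arm at x 123 to 147, y 83 to 203 (220 high), reagent bottles at x 128 to 164, y -110 to 0 (168 high). Within 100 of the hub's axis it is free (mm)
- hub_mouth (a point): centre of the upper face of the aluminium drive hub, 145 above the bench; z up, +x from the axis towards the keyway. Hub 47 across, bore 21.5 across. Home: the carousel's underside on this face, its +x along this +x. With the key off the keyway the carousel stops 16 higher. A motor holds the hub: the rubbing key does not turn it, more than 0.7 N m would (mm)
- keyway (a point): mouth of the hub's keyway, on the hub's upper face 16 from its axis; same axes as hub_mouth. The keyway is a slot 8 wide along y, cut along x through the wall of the hub from bore to outside, over the hub's whole height of 35 (mm)
- plunger (a joint): spring plunger in the hub's bore, in m: 0 = up, its top 18 mm below hub_mouth; it grows as the shaft's tip presses it; 0.012 when the carousel is home (stop at 0.014). It pushes up with 5.5 N at 0 and 12 N at 0.012: unless held down the carousel rises 10 to 12 mm again; pressing it home takes about 7 to 9 N beyond its weight
- reagent_bottle: bystander: upright amber bottle, 52 across, 105 high; origin at the centre of its underside (mm)
- diluent_jar: bystander: upright white jar, 64 across, 85 high; origin at the centre of its underside (mm)
- tube_rack: bystander: white rack of capped tubes, 64 (x) x 170 (y) x 80 high; origin at the centre of its underside (mm)
- cup_tray: bystander: small open white tray with sample cups, 85 (x) x 70 (y) x 26 high; origin at the centre of its underside (mm)
- marker: bystander: felt marker lying flat, 138 long along its own x, 13 thick; origin on its underside near its middle (mm)
- mouse: bystander: black computer mouse, about 75 (x) x 60 (y) x 32 high; origin on its underside (mm)
Things that resemble listed ones, but are neither listed nor needed, are in the scene too. What is shaped like the carousel but blue, red or turquoise is not meant.

How it is judged:
By the outcome, as a careful person would: the job done as asked, in the order asked, and still so for the second after the job is handed in, while the arm keeps its last pose, push and grip.
It also fails if it takes over 42 s, if anything falls off the work surface, if the arm or the gripper's body presses on something with over 40 N, if the wrist force passes 120 N, or if a joint passes its speed limit or range.

### The arm

A 6-joint arm with a two-finger parallel gripper is mounted at the origin on the work surface. World frame = base frame: x ahead of the robot, y to its left, z up, the work surface at z = 0. Lengths are in m, angles in rad, forces in N, time in s.
With the tool pointing down it reaches from about 0.375 to 0.925 m from the base axis. Payload 5.7 kg.
Tool frame: the origin (TCP) lies on the front face of the gripper's body, between the roots of the fingers; the fingertips stand 73 mm ahead of it and the grasp point (between the pads) lies 54 mm ahead of it; y points along the fingers, x is the direction in which the jaws open and shut, and the axes are right-handed (so a half turn about y gives the same grasp; the last joint's range is limited). The gripper opens to 85 mm and grips with 20 to 120 N. Pads are 22 mm wide; open, the fingers measure 114 mm over their backs; the gripper's body (76 mm by 85 mm) begins 54 mm behind the grasp point. The pads swing forward as they close: fully open they stand 13 mm farther back than shut.
Start: joints at [-1.311, 0.359, 1.51, -0, 1.272, -0.115], TCP at [0.22, -0.558, 0.304] pointing down, gripper open.
Joint ranges: [-2.97, 2.97], [-1.01, 2.36], [0.21, 2.38], [-0.96, 4.11], [0.2, 2.71], [-2.98, 2.98]. Speed limits (rad/s): [2.39, 2.39, 3.14, 3.14, 3.14, 3.14].

### API

Orientations are given as a rotation vector (axis times angle).
In Python, from bench import sensors, camera, camera_info, arm gives the robot as it stands.
- The arm moves only by the tool send_rows, never from a script. Its argument "rows" is a list that holds one entry, the list of rows, each a list of 5 numbers: the opening, from 0 (shut) to 1 (fully open), then the shift along the tool's x, y, z in m, then the turn about the tool's y in degrees. In form: [[[gripper, tx, ty, tz, roll], ...]]. A call has exactly 8 rows; each row is the pose to reach, as a shift and turn from the pose commanded when the call began, along the tool's axes at that moment; what a row does not reach only later rows make up. A row lasts 1/10 s, in which the tool goes at most 50 mm and 8.59 degrees, less where a joint would pass 70% of its speed; a pose out of reach is approached as far as the arm can. A call with a gripper value outside its range is refused whole. The fingers move at their own pace and stop on an object; the grip force is fixed at half the most. Time passes only in rows, so rows that repeat a pose let the fingers close, or fill a call up. It gives the time, the measured TCP pose, the force and the opening at its end, in the units of the state.
- sensors.state(): the state, without advancing time (a new reading comes with each control period).
- camera(name): name is "scene" or "top" or "wrist"; returns the picture (480x640x3 uint8, red, green, blue); there is no depth.
- camera_info(name): a dict with "vfov" (degrees; the focal length in pixels is half the picture's height over the tangent of half this angle, whatever the lens; pixels are square), "cx", "cy" (the principal point, pixels), "k1" (the pictures are not rectified: a ray, as slopes to the right and down, at radius r is drawn at 1 + k1 r^2 times it, then the intrinsics apply), "R" (3x3) and "t" (3): a world point X has camera coordinates R X + t; the wrist camera has in their place "mount" (4x4, takes a point from camera to tool coordinates, whose origin is the TCP and whose axes are the tool frame's). Camera axes: x right, y down, z forward; pixel columns grow to the right and rows downward; lengths in m; the calibration is good to about 2 mm. A picture is of the moment at which its call begins: read the wrist's pose just before it. camera_info takes no time and is no camera call.
- arm.sign_off(): hands the job in, once; it reports no verdict.
The state is a dict: "t": time; "qpos": joint angles; "joint_vel": joint speeds; "effort": joint torques, N m; "tool_pos": TCP position; "tool_rot": TCP orientation; "wrist_force": force on the tool from outside, world axes, zero at the start; "torque": the same for the moment, N m; "grip_width": finger opening in m.
Only numpy, scipy, OpenCV 4.12 (cv2) and the standard library are available. Lean on these libraries where they do the work, as an engineer would, in place of code of your own. Each camera call takes 0.05 s, during which the arm holds its last target. There are 200 camera calls.

## Working session

There is one attempt and no reset: what is moved stays moved. The work goes in short steps, Python scripts to look and compute and a tool call to move; the robot and the scene stay as the last step left them, time stands still between calls to the robot, and variables do not carry over. Pictures are saved under pics/ and viewed, about 8 in all and at most 12, crops included, and the job is handed in when it is done.

Besides the shell and the picture viewer there is one more tool, called after "Emit:" in YAML: its name, and indented under it one key for each argument. send_rows: Moves the arm, as the interface text tells. Its arguments: {"type":"object","properties":{"rows":{"type":"array","items":{"type":"array","items":{"type":"array","items":{"type":"number"}}}}},"required":["rows"]}

```bash
ls; mkdir -p pics; python3 - <<'E'
from bench import sensors,camera,camera_info,arm
import cv2,json,numpy as np
s=sensors.state();print(s)
for n in("scene","top","wrist"):
    i=camera_info(n);print(n,{k:np.round(v,4).tolist() for k,v in i.items() if not isinstance(v,str)})
    im=camera(n);cv2.imwrite(f"pics/{n}0.png",im[:,:,::-1])
E
```

```text
pics
{'t': 0.0, 'qpos': array([-1.31109864e+00,  3.59518953e-01,  1.51148987e+00, -9.15397808e-07,
        1.27249199e+00, -1.15094322e-01]), 'joint_vel': array([ 0.00154783, -0.00202296,  0.00037128,  0.00090443, -0.00107229,
       -0.00171621]), 'effort': array([ 6.35073393e-04, -5.27603459e+01, -2.78622437e+01,  2.04812309e-04,
        1.31621820e-02,  4.37972048e-06]), 'tool_pos': array([ 0.21949492, -0.55779391,  0.3030233 ]), 'tool_rot': array([-1.36223806,  0.92985878, -0.92747722]), 'wrist_force': array([ 0.01126041,  0.08580577, -0.00146733]), 'torque': array([ 0.00400959, -0.04496699,  0.03256222]), 'grip_width': 0.08545052174049879}
scene {'vfov': 51.5554, 'cx': 321.011, 'cy': 245.965, 'k1': -0.1028, 'R': [[0.23, 0.9731, 0.011], [0.8328, -0.191, -0.5196], [-0.5036, 0.1287, -0.8543]], 't': [0.0518, -0.4444, 1.5217]}
top {'vfov': 51.3781, 'cx': 327.3432, 'cy': 229.6508, 'k1': -0.0097, 'R': [[0.0169, -0.9998, 0.0086], [-0.9801, -0.0183, -0.1976], [0.1977, -0.0051, -0.9802]], 't': [-0.1914, 0.5707, 1.0063]}
wrist {'vfov': 63.6098, 'cx': 316.2785, 'cy': 236.5787, 'k1': -0.0589, 'mount': [[1.0, -0.0001, 0.0003, -0.0002], [-0.0003, -0.2759, 0.9612, -0.0697], [0.0, -0.9612, -0.2759, 0.0702], [0.0, 0.0, 0.0, 1.0]]}
```

View pics/top0.png

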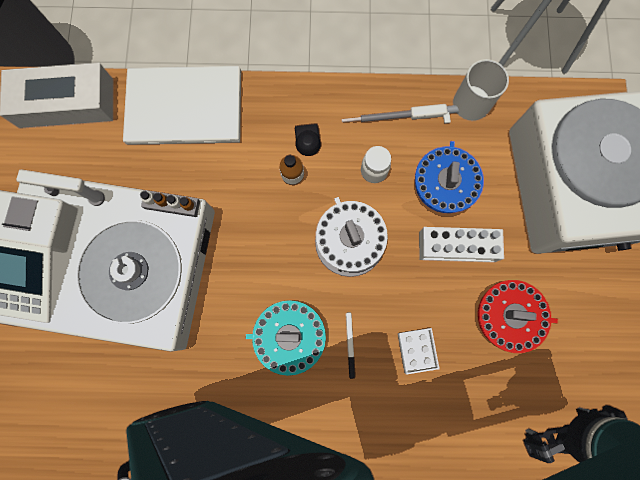

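View pics/scene0.png

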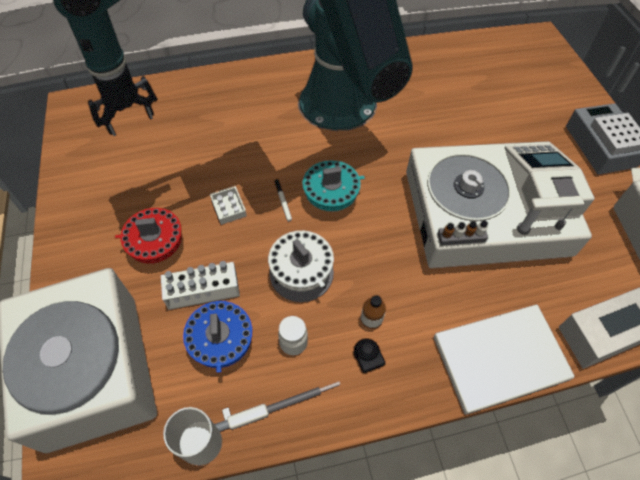

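```bash
cat > h.py <<'E'
from bench import sensors,camera,camera_info
import cv2,numpy as np
from scipy.spatial.transform import Rotation as Ro
def cam(n,s=None):
    i=camera_info(n);f=240/np.tan(np.radians(i["vfov"])/2)
    K=np.array([[f,0,i["cx"]],[0,f,i["cy"]],[0,0,1]]);d=np.array([i["k1"],0,0,0,0.])
    if n=="wrist":
        T=np.eye(4);T[:3,:3]=Ro.from_rotvec(s["tool_rot"]).as_matrix();T[:3,3]=s["tool_pos"]
        M=np.linalg.inv(T@np.array(i["mount"]));R,t=M[:3,:3],M[:3,3]
    else:R,t=np.array(i["R"]),np.array(i["t"])
    return K,d,R,t
def plane(c,uv,z):
    K,d,R,t=c
    p=cv2.undistortPoints(np.array(uv,float).reshape(-1,1,2),K,d)[:,0]
    r=np.c_[p,np.ones(len(p))]@R;o=-R.T@t
    return o+r*((z-o[2])/r[:,2])[:,None]
def proj(c,X):
    K,d,R,t=c;return cv2.projectPoints(np.array(X,float).reshape(-1,1,3),cv2.Rodrigues(R)[0],t,K,d)[0][:,0]
E
python3 - <<'E'
from h import *
s=sensors.state();print(Ro.from_rotvec(s["tool_rot"]).as_matrix().round(3))
T=cam("top");S=cam("scene")
print("car top",plane(T,[[351,237]],.077),"scene",plane(S,[[301,258]],.077))
print("tab",plane(T,[[338,201]],.077),plane(S,[[322,291]],.077))
print("hub",plane(T,[[125,268]],.145),plane(S,[[470,181]],.145))
a=cv2.imread("pics/top0.png");b=cv2.imread("pics/scene0.png")
A=cv2.resize(a[190:285,300:400],(400,380),interpolation=2);B=cv2.resize(a[225:320,75:175],(400,380),interpolation=2)
C=cv2.resize(b[220:300,255:345],(400,356),interpolation=2);D=cv2.resize(b[140:220,425:515],(400,356),interpolation=2)
cv2.imwrite("pics/c1.png",cv2.resize(np.vstack([np.hstack([A,B]),np.hstack([C,D])]),(652,600)))
E
```

```text
[[ 0.366 -0.     0.931]
 [-0.931  0.001  0.366]
 [-0.001 -1.     0.   ]]
car top [[ 0.55538507 -0.23075197  0.077     ]] scene [[ 0.56128007 -0.23408733  0.077     ]]
tab [[ 0.63244811 -0.20261605  0.077     ]] [[ 0.65416074 -0.20647592  0.077     ]]
hub [[0.47399107 0.20665694 0.145     ]] [[0.48235194 0.19896981 0.145     ]]
```

View pics/c1.png

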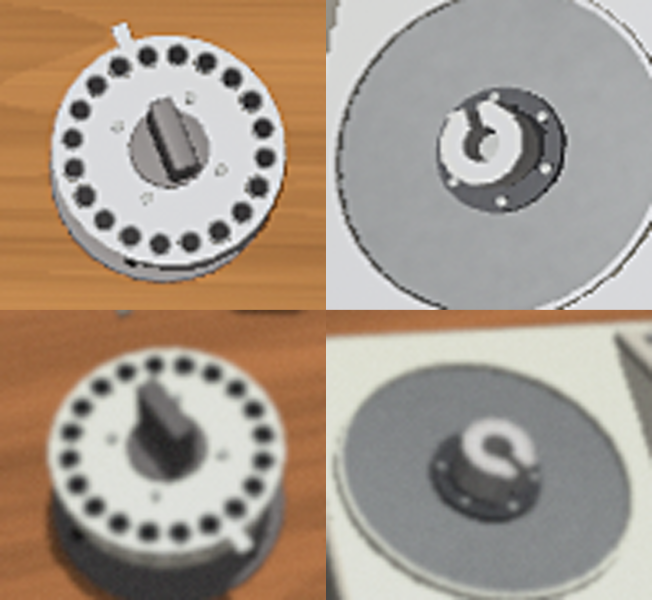

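Top view: the four carousel-like things are white (351,236), blue (449,179), red (515,316), turquoise (288,337). The close crop confirms the white one, tab up‑left at (337,198). Hub ring is at (122,270), with the keyway towards (117,259).

```bash
cat >> h.py <<'E'
from scipy.optimize import least_squares
def circ(P):
    P=np.asarray(P)[:,:2];r=least_squares(lambda v:np.hypot(*(P-v[:2]).T)-v[2],[*P.mean(0),.05],loss="soft_l1",f_scale=.001)
    return r.x.round(4),(np.hypot(*(P-r.x[:2]).T)-r.x[2]).std().round(5)
E
python3 - <<'E'
from h import *
for n,c0,h0,tab,kw in(("top",(351,236),(122.5,270.4),(337.1,198.3),(117.3,259.4)),("scene",(301,258),(472.5,177.8),(322.1,284.4),(480,185))):
    im=cv2.imread(f"pics/{n}0.png");c=cam(n);g=cv2.cvtColor(im,6)
    # cup holes: dark blobs
    U=6;up=cv2.resize(g,None,fx=U,fy=U,interpolation=cv2.INTER_CUBIC)
    m=(up<120).astype(np.uint8);k,_,st,ce=cv2.connectedComponentsWithStats(m)
    P=[]
    for a,p in zip(st,ce):
        q=(p+.5)/U-.5
        if 8*36/3<a[4]<90*36 and 20<np.hypot(*(q-c0))<45 and max(a[2:4])<12*U: P.append(q)
    X=plane(c,P,.077);print(n,len(P),"carousel",circ(X))
    C=circ(X)[0][:2];t=plane(c,[tab],.077)[0,:2]-C;print(" tab r",np.hypot(*t),"az",np.degrees(np.arctan2(t[1],t[0])))
    m=((up>185)).astype(np.uint8);k,l,st,ce=cv2.connectedComponentsWithStats(m)
    yy,xx=np.nonzero(m);q=np.c_[xx,yy]/U;
    for i in range(1,k):
        if st[i,4]>36*80 and np.hypot(*(ce[i]/U-h0))<8 and st[i,2]<40*U:
            ct=max(cv2.findContours((l==i).astype(np.uint8),0,1)[0],key=len);hu=cv2.convexHull(ct)[:,0]
            H=plane(c,(hu+.5)/U-.5,.145);r=circ(H);C=r[0][:2];t=plane(c,[kw],.145)[0,:2]-C;print(" hub",r,"kw",np.hypot(*t),np.degrees(np.arctan2(t[1],t[0])))
E
```

```text
top 23 carousel (array([ 0.5594, -0.2313,  0.0622]), np.float64(0.00584))
 tab r 0.08467062040095599 az 21.235527643894862
 hub (array([0.4735, 0.2135, 0.0253]), np.float64(0.00222)) kw 0.01938630517582872 29.680609917114637
scene 20 carousel (array([ 0.5592, -0.2347,  0.062 ]), np.float64(9e-05))
 tab r 0.08540002395689766 az 22.16723910584622
 hub (array([0.4728, 0.2087, 0.0221]), np.float64(0.00046)) kw 0.027858834745653805 19.96211145499374
```

Emit:
send_rows:
  rows:
    - [[1, -0.018, 0, 0.045, 0], [1, -0.036, 0, 0.09, 0], [1, -0.054, 0, 0.135, 0], [1, -0.072, 0, 0.18, 0], [1, -0.09, 0, 0.225, 0], [1, -0.108, 0, 0.27, 0], [1, -0.126, 0, 0.315, 0], [1, -0.144, 0, 0.36, 0]]

```text
t: 0.95
tool_pos: [0.503, -0.2909, 0.3037]
tool_rot: [-1.363, 0.929, -0.929]
wrist_force: [1.1, -0.6, -0.4]
grip_width: 0.0853
```

Emit:
send_rows:
  rows:
    - [[1, -0.015, 0, 0.035, 0], [1, -0.03, 0, 0.065, 0], [1, -0.034, 0, 0.075, 0], [1, -0.034, 0.03, 0.075, 0], [1, -0.034, 0.05, 0.075, 0], [1, -0.034, 0.05, 0.075, 0], [1, -0.034, 0.05, 0.075, 0], [1, -0.034, 0.05, 0.075, 0]]

```text
t: 1.75
tool_pos: [0.5597, -0.2343, 0.2551]
tool_rot: [-1.363, 0.928, -0.931]
wrist_force: [-0.3, -0.4, 0.1]
grip_width: 0.0856
```

```bash
python3 - <<'E'
from h import *
s=sensors.state();im=camera("wrist")[:,:,::-1];cv2.imwrite("pics/w1.png",im)
np.savez("w1.npz",p=s["tool_pos"],r=s["tool_rot"]);print(s["t"],s["tool_pos"],Ro.from_rotvec(s["tool_rot"]).as_matrix().round(3))
c=cam("wrist",s)
print(proj(c,[[.559,-.233,.077],[.559,-.233,.127]]))
E
```

```text
1.75 [ 0.55965444 -0.23426896  0.2551278 ] [[ 0.365  0.002  0.931]
 [-0.931 -0.001  0.365]
 [ 0.001 -1.     0.001]]
[[313.91660029 235.80197414]
 [313.54249149 260.98672201]]
```

View pics/w1.png

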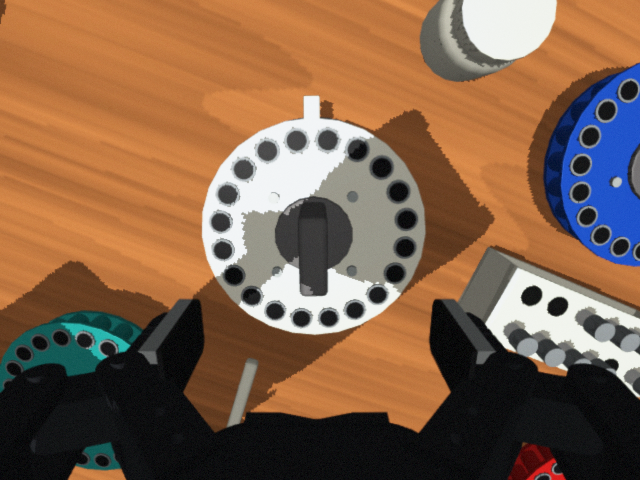

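Wrist view: the white carousel is centred at about (314,227), tab at (311,97), blade at x≈313 between the open fingers.

```bash
python3 - <<'E'
from h import *
z=np.load("w1.npz");c=cam("wrist",dict(tool_pos=z["p"],tool_rot=z["r"]))
im=cv2.imread("pics/w1.png");g=cv2.cvtColor(im,6)
row=g[100:114,290:335].mean(0);print(row.round().astype(int))
k,l,st,ce=cv2.connectedComponentsWithStats((g<100).astype(np.uint8))
P=[p for a,p in zip(st,ce) if 100<a[4]<700 and 75<np.hypot(*(p-(314,227)))<110]
X=plane(c,P,.077);r=circ(X);print(len(P),r)
u=290+np.flatnonzero(row>200).mean();t=plane(c,[[u,97]],.077)[0,:2]-r[0][:2];print(u,np.hypot(*t),np.degrees(np.arctan2(t[1],t[0])))
E
```

```text
[146 147 146 147 147 146 147 147 147 147 148 148 148 172 238 244 244 244
 244 244 244 244 244 244 244 244 244 244 237 197 122  93  89  86  79  79
  81  83  85  87  89  94 115 140 149]
20 (array([ 0.5595, -0.2323,  0.0621]), np.float64(0.00014))
311.0 0.08704642919433775 22.20945245815959
```

Emit:
send_rows:
  rows:
    - [[1, -0.002, 0.03, 0.001, -0.7], [1, -0.002, 0.06, 0.001, -0.7], [1, -0.002, 0.08, 0.001, -0.7], [1, -0.002, 0.09, 0.001, -0.7], [1, -0.002, 0.093, 0.001, -0.7], [1, -0.002, 0.093, 0.001, -0.7], [0.5, -0.002, 0.093, 0.001, -0.7], [0, -0.002, 0.093, 0.001, -0.7]]

```text
t: 2.6
tool_pos: [0.5602, -0.2316, 0.1621]
tool_rot: [-1.368, 0.918, -0.921]
wrist_force: [-0.2, 1.2, 0.1]
grip_width: 0.0593
```

Emit:
send_rows:
  rows:
    - [[0, 0, 0, 0, 0], [0, 0, 0, 0, 0], [0, 0, 0, 0, 0], [0, 0, 0, 0, 0], [0, 0, 0, 0, 0], [0, 0, 0, 0, 0], [0, 0, 0, 0, 0], [0, 0, 0, 0, 0]]

```text
t: 3.4
tool_pos: [0.5598, -0.2315, 0.1612]
tool_rot: [-1.368, 0.919, -0.92]
wrist_force: [0.5, -2.1, 3.1]
grip_width: 0.0153
```

```bash
python3 - <<'E'
from h import *
o=[]
for n,(x,y) in(("top",(122,270)),("scene",(472,178))):
    im=np.mean([camera(n).astype(float) for _ in range(3)],0).astype(np.uint8)[:,:,::-1];cv2.imwrite(f"pics/{n}1.png",im)
    o.append(cv2.resize(im[y-20:y+20,x-20:x+20],(400,400),interpolation=cv2.INTER_CUBIC))
cv2.imwrite("pics/c2.png",np.hstack(o));print(sensors.state()["t"])
E
```

```text
3.7
```

View pics/c2.png

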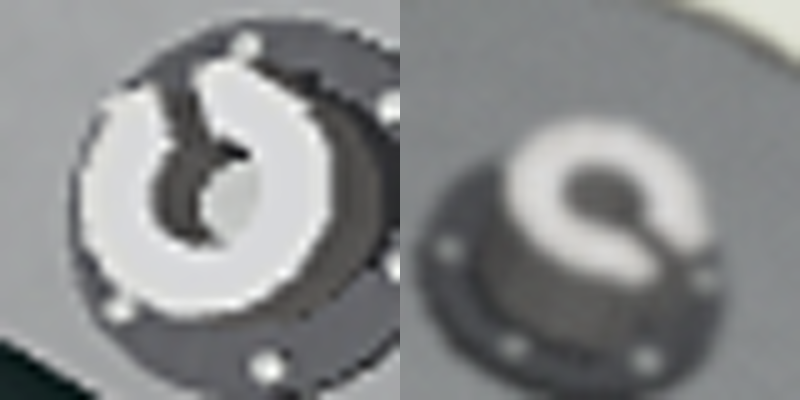

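```bash
python3 - <<'E'
from h import *
T=np.array([[80,200],[92,140],[105,105],[225,60],[275,80],[310,118],[332,170],[325,230],[295,282],[245,308],[190,318],[135,300],[100,265]])
S=np.array([[105,185],[112,155],[140,128],[190,116],[250,130],[285,165],[305,205],[305,235],[235,283],[190,268],[145,240],[118,212]])
for n,P,k,ki,(x,y) in(("top",T,[176,88],[187,140],(102,250)),("scene",S,[281,259],[240,220],(452,158))):
    c=cam(n);f=lambda p:plane(c,np.array(p)/10.-.5+(x,y),.145)
    r=circ(f(P));C=r[0][:2];print(n,r)
    for q in(k,ki):
        t=f([q])[0,:2]-C;print(np.hypot(*t),np.degrees(np.arctan2(t[1],t[0])))
    print([round(float(a),4) for a in np.degrees(np.arctan2(*(f([k])-f([ki]))[0,1::-1])).ravel()])
E
```

```text
top (array([0.4731, 0.2122, 0.0246]), np.float64(0.00072))
0.020890444609635912 21.458173775574316
0.010439522905876185 25.712388600791495
[17.2318]
scene (array([0.4717, 0.2093, 0.0244]), np.float64(0.00109))
0.024603644407211654 23.737448864686858
0.010360442787756333 27.436236346244954
[21.0549]
```

Emit:
send_rows:
  rows:
    - [[0, 0, -0.015, 0, 0], [0, 0, -0.04, 0, 0], [0, 0, -0.075, 0, 0], [0, 0, -0.11, 0, 0], [0, 0, -0.145, 0, 0], [0, 0, -0.17, 0, 0], [0, 0, -0.175, 0, 0], [0, 0, -0.175, 0, 0]]

```text
t: 4.5
tool_pos: [0.5589, -0.2306, 0.3349]
tool_rot: [-1.368, 0.921, -0.918]
wrist_force: [0.1, -1.1, -5.0]
grip_width: 0.0153
```

Emit:
send_rows:
  rows:
    - [[0, -0.02, 0, 0.004, 0], [0, -0.055, 0, 0.011, 0], [0, -0.09, 0, 0.018, 0], [0, -0.125, 0, 0.025, 0], [0, -0.16, 0, 0.032, 0], [0, -0.195, 0, 0.039, 0], [0, -0.23, 0, 0.046, 0], [0, -0.26, 0, 0.05, 0]]

```text
t: 5.3
tool_pos: [0.5051, 0.031, 0.3333]
tool_rot: [-1.37, 0.924, -0.915]
wrist_force: [1.0, -0.2, -4.9]
grip_width: 0.0153
```

Emit:
send_rows:
  rows:
    - [[0, -0.03, 0, 0.006, 0], [0, -0.065, 0, 0.013, 0], [0, -0.1, 0, 0.02, 0], [0, -0.135, 0, 0.027, 0], [0, -0.16, 0, 0.032, 0], [0, -0.18, 0, 0.036, 0], [0, -0.183, 0, 0.037, 0], [0, -0.183, 0, 0.037, 0]]

```text
t: 6.1
tool_pos: [0.4712, 0.2122, 0.334]
tool_rot: [-1.372, 0.921, -0.916]
wrist_force: [-0.3, -0.4, -5.5]
grip_width: 0.015
```

```bash
python3 - <<'E'
from h import *
s=sensors.state();print(s)
print(Ro.from_rotvec(s["tool_rot"]).as_matrix().round(3))
a=camera("scene")[:,:,::-1];b=camera("wrist")[:,:,::-1];cv2.imwrite("pics/s2.png",a);cv2.imwrite("pics/w2.png",b)
cv2.imwrite("pics/c3.png",np.hstack([cv2.resize(a[100:260,390:590],(400,320)),cv2.resize(b,(400,300))[:].copy() if 0 else cv2.copyMakeBorder(cv2.resize(b,(400,300)),0,20,0,0,0)]))
E
```

```text
{'t': 6.1, 'qpos': array([2.89371060e-01, 2.12594869e-01, 1.64359274e+00, 1.27018628e-05,
       1.28949859e+00, 1.47138546e+00]), 'joint_vel': array([-0.02905143, -0.00768368, -0.00801632, -0.0114871 ,  0.00334382,
       -0.01054748]), 'effort': array([ 1.05265886e+00, -4.52874756e+01, -2.98584366e+01,  2.15958981e-01,
        1.74457423e-02,  1.07023974e-01]), 'tool_pos': array([0.47122891, 0.21219073, 0.33401027]), 'tool_rot': array([-1.37163236,  0.92080528, -0.91649162]), 'wrist_force': array([-0.29608506, -0.42851643, -5.45789942]), 'torque': array([ 0.00102076, -0.00533209, -0.01399873]), 'grip_width': 0.015011822937170953}
[[ 0.379 -0.004  0.925]
 [-0.925 -0.001  0.379]
 [-0.    -1.    -0.004]]
```

View pics/c3.png

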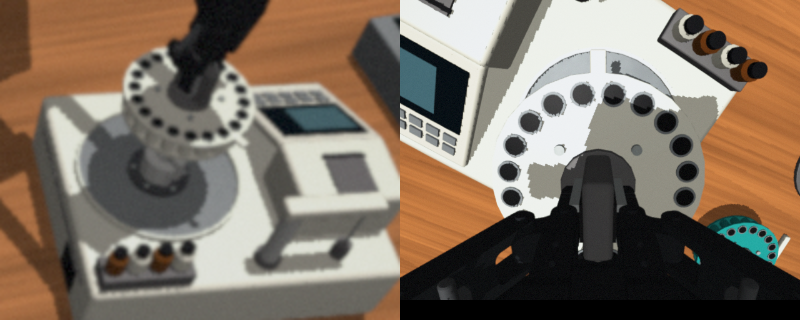

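Carousel hangs upright above the hub, tab pointing away (tab at (597,60) in the crop), sampler and bottles clear.

```bash
python3 - <<'E'
from h import *
s=sensors.state();c=cam("wrist",s);g=cv2.cvtColor(cv2.imread("pics/w2.png"),6)
zz=s["tool_pos"][2]-.116+.032
C0=proj(c,[[*s["tool_pos"][:2],zz]])[0];print(C0)
P=[]
for th in (60,75,90,105):
    k,l,st,ce=cv2.connectedComponentsWithStats((g<th).astype(np.uint8))
    for a,p in zip(st,ce):
        X=plane(c,[p],zz)[0,:2]-s["tool_pos"][:2]
        if 300<a[4]<1500 and .055<np.hypot(*X)<.07 and not any(np.hypot(*(p-q))<10 for q in P):P.append(p)
X=plane(c,P,zz);r=circ(X);print(len(P),r,s["tool_pos"])
row=g[108:135,380:420].mean(0).round().astype(int);print(row)
a=np.degrees(np.arctan2(*(X[:,:2]-r[0][:2]).T[::-1]));print(np.sort(a).round(1))
E
```

```text
[316.5737633 294.2151295]
12 (array([0.471 , 0.2107, 0.0624]), np.float64(0.00017)) [0.47211852 0.21120543 0.33475266]
[181 180 178 175 175 175 174 173 173 172 169 170 168 168 167 165 165 162
 162 162 165 170 174 178 180 182 180 186 189 191 192 196 196 199 202 205
 206 207 212 217]
[-76.6 -58.7 -40.6 -22.5  -4.7  12.6  31.1  49.1  67.2  84.9 102.8 120.9]
```

Emit:
send_rows:
  rows:
    - [[0, 0, 0.01, 0.0015, 0], [0, 0, 0.02, 0.0015, 0], [0, 0, 0.03, 0.0015, 0], [0, 0, 0.038, 0.0015, 0], [0, 0, 0.042, 0.0015, 0], [0, 0, 0.044, 0.0015, 0], [0, 0, 0.046, 0.0015, 0], [0, 0, 0.046, 0.0015, 0]]

```text
t: 7.0
tool_pos: [0.4743, 0.2125, 0.29]
tool_rot: [-1.368, 0.919, -0.92]
wrist_force: [1.0, -0.1, -4.3]
grip_width: 0.0148
```

Emit:
send_rows:
  rows:
    - [[0, 0, 0.001, 0, 0], [0, 0, 0.002, 0, 0], [0, 0, 0.003, 0, 0], [0, 0, 0.004, 0, 0], [0, 0, 0.005, 0, 0], [0, 0, 0.006, 0, 0], [0, 0, 0.007, 0, 0], [0, 0, 0.007, 0, 0]]

```text
t: 7.8
tool_pos: [0.4741, 0.2122, 0.2828]
tool_rot: [-1.368, 0.92, -0.92]
wrist_force: [-0.7, -0.4, -4.4]
grip_width: 0.0152
```

Emit:
send_rows:
  rows:
    - [[0, 0, 0.001, 0, 0], [0, 0, 0.002, 0, 0], [0, 0, 0.003, 0, 0], [0, 0, 0.004, 0, 0], [0, 0, 0.005, 0, 0], [0, 0, 0.006, 0, 0], [0, 0, 0.0065, 0, 0], [0, 0, 0.0065, 0, 0]]

```text
t: 8.6
tool_pos: [0.474, 0.2122, 0.2763]
tool_rot: [-1.368, 0.92, -0.919]
wrist_force: [-1.6, -4.3, -3.6]
grip_width: 0.0151
```

Emit:
send_rows:
  rows:
    - [[0, 0.0004, 0, -0.0003, 0], [0, 0.0008, 0, -0.0006, 0], [0, 0.0008, 0, -0.0006, 0], [0, 0.0008, 0.0005, -0.0006, 0], [0, 0.0008, 0.001, -0.0006, 0], [0, 0.0008, 0.0015, -0.0006, 0], [0, 0.0008, 0.002, -0.0006, 0], [0, 0.0008, 0.002, -0.0006, 0]]

```text
t: 9.4
tool_pos: [0.4741, 0.2116, 0.2744]
tool_rot: [-1.367, 0.919, -0.92]
wrist_force: [-0.6, -1.2, -5.3]
grip_width: 0.0155
```

```bash
python3 - <<'E'
from h import *
s=sensors.state();print({k:v.round(3) for k,v in s.items() if k in("wrist_force","torque","tool_pos","tool_rot")})
E
```

```text
{'tool_pos': array([0.474, 0.212, 0.274]), 'tool_rot': array([-1.367,  0.919, -0.92 ]), 'wrist_force': array([-0.566, -1.17 , -5.259]), 'torque': array([-0.177,  0.167, -0.005])}
```

Emit:
send_rows:
  rows:
    - [[0, 0, 0.0005, 0, 0], [0, 0, 0.001, 0, 0], [0, 0, 0.0015, 0, 0], [0, 0, 0.002, 0, 0], [0, 0, 0.0025, 0, 0], [0, 0, 0.003, 0, 0], [0, 0, 0.003, 0, 0], [0, 0, 0.003, 0, 0]]

```text
t: 10.2
tool_pos: [0.4742, 0.2115, 0.2717]
tool_rot: [-1.367, 0.919, -0.92]
wrist_force: [-1.5, -0.8, 3.1]
grip_width: 0.0151
```

```bash
python3 - <<'E'
from h import *
s=sensors.state();print({k:v.round(4) for k,v in s.items() if k in("wrist_force","torque","tool_pos","tool_rot")})
E
```

```text
{'tool_pos': array([0.4742, 0.2115, 0.2717]), 'tool_rot': array([-1.3673,  0.9193, -0.9197]), 'wrist_force': array([-1.4981, -0.8349,  3.0785]), 'torque': array([-0.1851,  0.3458, -0.0288])}
```

Emit:
send_rows:
  rows:
    - [[0, 0, 0.0005, -0.0004, 0], [0, 0, 0.001, -0.0005, 0], [0, 0, 0.0015, -0.0005, 0], [0, 0, 0.002, -0.0005, 0], [0, 0, 0.002, -0.0005, 0], [0, 0, 0.002, -0.0005, 0], [0, 0, 0.002, -0.0005, 0], [0, 0, 0.002, -0.0005, 0]]

```text
t: 11.0
tool_pos: [0.4739, 0.2114, 0.2696]
tool_rot: [-1.367, 0.919, -0.92]
wrist_force: [0.5, 0.5, 2.7]
grip_width: 0.0155
```

Emit:
send_rows:
  rows:
    - [[0, 0, 0.0007, 0, 0], [0, 0, 0.0014, 0, 0], [0, 0, 0.0021, 0, 0], [0, 0, 0.0028, 0, 0], [0, 0, 0.0035, 0, 0], [0, 0, 0.0042, 0, 0], [0, 0, 0.005, 0, 0], [0, 0, 0.005, 0, 0]]

```text
t: 11.8
tool_pos: [0.4738, 0.2114, 0.2646]
tool_rot: [-1.367, 0.919, -0.92]
wrist_force: [0.9, 0.9, 4.9]
grip_width: 0.0157
```

```bash
python3 - <<'E'
from h import *
s=sensors.state();print({k:v.round(4) for k,v in s.items() if k in("wrist_force","torque","tool_pos","tool_rot")})
E
```

```text
{'tool_pos': array([0.4738, 0.2114, 0.2646]), 'tool_rot': array([-1.3672,  0.9192, -0.9198]), 'wrist_force': array([0.8816, 0.8892, 4.9398]), 'torque': array([ 0.1955, -0.301 ,  0.0634])}
```

Emit:
send_rows:
  rows:
    - [[0, 0, 0.0005, 0.0002, 0], [0, 0, 0.001, 0.0002, 0], [0, 0, 0.0015, 0.0002, 0], [0, 0, 0.002, 0.0002, 0], [0, 0, 0.0025, 0.0002, 0], [0, 0, 0.003, 0.0002, 0], [0, 0, 0.003, 0.0002, 0], [0, 0, 0.003, 0.0002, 0]]

```text
t: 12.6
tool_pos: [0.4739, 0.2114, 0.2618]
tool_rot: [-1.367, 0.919, -0.92]
wrist_force: [0.1, 0.3, 7.0]
grip_width: 0.0154
```

Emit:
send_rows:
  rows:
    - [[0, 0, 0.0003, 0, 0], [0, 0, 0.0006, 0, 0], [0, 0, 0.0009, 0, 0], [0, 0, 0.0012, 0, 0], [0, 0, 0.0012, 0, 0], [0, 0, 0.0012, 0, 0], [0, 0, 0.0012, 0, 0], [0, 0, 0.0012, 0, 0]]

```text
t: 13.4
tool_pos: [0.4739, 0.2114, 0.2611]
tool_rot: [-1.367, 0.919, -0.92]
wrist_force: [-0.7, -0.2, 11.7]
grip_width: 0.0152
```

Emit:
send_rows:
  rows:
    - [[0, 0, 0.0004, 0, 0], [0, 0, 0.0008, 0, 0], [0, 0, 0.0008, 0, 0], [0, 0, 0.0008, 0, 0], [0, 0, 0.0008, 0, 0], [0, 0, 0.0008, 0, 0], [0, 0, 0.0008, 0, 0], [0, 0, 0.0008, 0, 0]]

```text
t: 14.2
tool_pos: [0.474, 0.2114, 0.261]
tool_rot: [-1.367, 0.919, -0.92]
wrist_force: [-2.2, -0.6, 17.8]
grip_width: 0.0155
```

```bash
python3 - <<'E'
from h import *
a=camera("scene")[:,:,::-1];s=sensors.state();b=camera("wrist")[:,:,::-1];cv2.imwrite("pics/w3.png",b);d=camera("top")[:,:,::-1]
print({k:v.round(4) for k,v in s.items() if k in("wrist_force","torque","tool_pos","joint_vel")})
print(Ro.from_rotvec(s["tool_rot"]).as_matrix().round(4))
c=cam("wrist",s);g=cv2.cvtColor(b,6)
for zz in (.177,.179):
    P=[]
    for th in (60,75,90,105):
        k,l,st,ce=cv2.connectedComponentsWithStats((g<th).astype(np.uint8))
        for q,p in zip(st,ce):
            X=plane(c,[p],zz)[0,:2]-s["tool_pos"][:2]
            if 300<q[4]<1500 and .055<np.hypot(*X)<.07 and not any(np.hypot(*(p-o))<10 for o in P):P.append(p)
    X=plane(c,P,zz);print(zz,circ(X),len(P))
cv2.imwrite("pics/c4.png",np.hstack([cv2.resize(a[100:260,390:590],(400,320)),cv2.resize(d[180:340,30:230],(400,320))]))
E
```

```text
{'joint_vel': array([-0.0002,  0.0017, -0.0022,  0.0006, -0.0007, -0.003 ]), 'tool_pos': array([0.474 , 0.2114, 0.261 ]), 'wrist_force': array([-2.2811, -0.5879, 17.6484]), 'torque': array([0.0208, 0.4744, 0.0245])}
[[ 3.775e-01  1.300e-03  9.260e-01]
 [-9.260e-01  4.000e-04  3.775e-01]
 [ 1.000e-04 -1.000e+00  1.300e-03]]
0.177 (array([0.4732, 0.2112, 0.0623]), np.float64(8e-05)) 12
0.179 (array([0.4741, 0.2115, 0.0615]), np.float64(8e-05)) 12
```

View pics/c4.png

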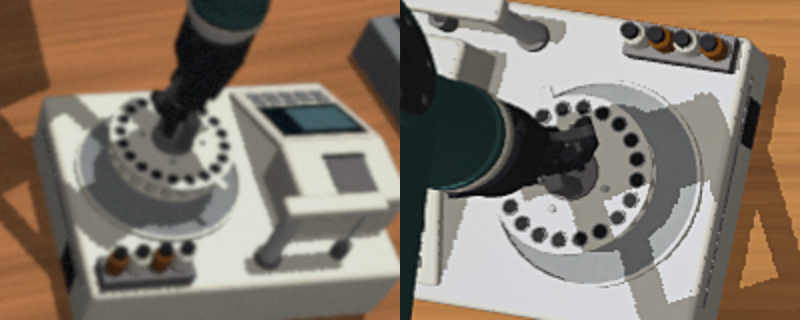

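Pressed hard on the hub face: the last 0.8 mm commanded gave 0.1 mm of travel and 6 N more. The carousel is level and still, and the neighbouring things have not moved.

```bash
python3 -c "
from bench import arm
print(arm.sign_off())"
```

```text
the job is handed in; nothing more can be done
None
```

I lifted the white carousel off its stand by its grip and put its keyed shaft into the analyser's hub. It is now fully home, and the arm is still holding the grip and pressing down. The job was handed in at about 14.4 s.

- **Key:** the tab already pointed at about 22°, in line with the keyway within my measuring error. The key went in without a search turn; I only turned the carousel 0.7° when I took hold of it.
- **Seated:** on the way down I felt only the spring, until the carousel met a hard stop at the expected height, with its underside at about 0.145 m. It is held there with about 18 N at the wrist, roughly 23 N counting the carousel's weight.
- **Last checks:** the tool is upright within 0.1°, and the joints are still. The wrist camera puts the top plate at 0.177–0.178 m, where home is 0.177 m. The last pictures covered only the analyser; nothing on it had moved. I did not take a last look at the other bench items, but no contact was felt on the way.
- **Disagreements:** the top and scene cameras differed by about 3 mm on where the hub is. I settled that with the carousel's known position and by moving about 1 mm when I felt 4 N of side force. About 2 N of side force remains.

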